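Close the lamp well of a diorama base

TASK

Close the round lamp well of the diorama base with the larger of the two wooden covers filed on edge in the rack: first rest it, knob side up, on the sloping easel and let go, so that it can be taken again by its knob. Then tip its edge under the metal lip of the well and level it until it lies flat on the seat all round, and after that turn the catch as far as it goes, so that it points at the well's centre and locks the cover in. Leave the smaller cover and the other things on the table where they are.

Things in the scene. Friction and masses are not known exactly. Their poses are not given: they have to be found in the camera images.
- cover: Larger wooden cover: disc 120 mm across, 8 mm thick, round knob 24 mm across, 36 mm tall at the centre of its front face; 0.1 to 0.16 kg. Origin: centre of the back face. x: disc axis, towards the knob (front face x=8, knob end x=44 mm). Starts on edge in either rack slot, x level along the rack's +x, z up, centre 70 mm above the table.
- small_cover: The smaller wooden cover (not wanted): a disc 84 mm across, 8 mm thick, with a knob like the other's. Axes as cover. It stands in the rack's other slot and stays there.
- rack: Fixed plywood filing rack, 150 (x) by 130 mm (y), origin under its centre, z up. Two slots along y at x = -45 and +45 mm, each 11 mm wide between fences 5 mm thick, 120 mm long, tops 33 mm above the table. A disc stands in each on two rods; it lifts straight out.
- easel: Fixed plywood easel, 130 (x) by 100 mm (y), origin under its centre, z up. Its board slopes at 45 degrees, faces +x and up: low edge at +x, top edge at x = -15 mm, 84 mm above the table. Behind the top edge (-x) only a foot plate 8 mm high and a prop.
- easel_rest (a point): Where the centre of the cover's back face lies on the easel's board (knob along the board's normal: +x and up at 45 degrees), 72 mm above the table. The rim sits on two pegs, 12 mm thick, 20 mm proud of the board, 40 mm to either side and 52.5 mm down the slope. The board ends 17 mm up the slope, so the rim's upper 43 mm stand free. Axes as the easel's.
- diorama_base: Fixed base, x -85 to +135, y +-85 mm from its origin (on the table under the well's centre), z up, top at 43 mm. Well: counterbore 125 mm across, 13 mm deep, ledge seat. Metal lip at its -x side, 6 mm thick, inner edge straight along x = -52.5 mm, 13 mm above the seat. The cover enters only tilted 10 to 18 degrees, -x edge low and pushed under the lip, then is levelled.
- seat (a point): Centre of the well at the height of its seat, 30 mm above the table: the centre of the cover's back face belongs here, knob up. Axes: those of the base.
- catch (a joint): Angle of the catch: aluminium bar 84 x 16 x 8 mm on the base's top at the well's +x side, turning about a vertical axis with slight friction (stays where left). 0 = at its stop, nose over the cover's edge, pointing at the well's centre: locked. Starts open at 1.1 to 1.5 rad (counterclockwise from above); closes clockwise.
- catch_peg (a point): Top centre of the upright peg on the catch's tail: 14 mm across, 28 mm tall, top 79 mm above the table, 32 mm from the pivot on the side away from the nose (at 0 it lies at base +x of the pivot). It moves with the catch: pinch or push it round the pivot.
- catch_pivot (a point): The catch's axis, on the base at x = 84.5 mm from the well's centre, y = 0, 51 mm above the table.
- figure_a: Toy figure with a red body and a round head, 69 mm tall, 44 mm wide; origin under its centre. A bystander.
- figure_b: Toy figure with a blue body and a round head, 69 mm tall, 44 mm wide; origin under its centre. A bystander.
- tape_roll: Roll of paper tape lying flat, 80 mm across, 24 mm high; origin under its centre. A bystander.
- glue_bottle: White glue bottle, 52 mm across, 130 mm tall; origin under its centre. A bystander.
- toy_bench: Cardboard model bench, 76 mm long (y), 42 mm deep, 52 mm tall; origin under its centre. A bystander.
- mug: White mug, 80 mm across, 90 mm tall; origin under its centre. A bystander.
There are look-alikes about, which are no part of the job. What is shaped like the cover but orange or turquoise is not meant. What is shaped like the easel but red is not meant.

How it is judged:
On the way, in this order (a step that is already met when the one before it is completed fails the run):
1. the larger cover rests on the easel, knob up, released (distance between cover and easel_rest below 0.015 m and angle between cover's own x axis and vertical between 0.6 and 0.97 rad and contact force between cover and easel above 0.1 N and contact force between the fingers and cover below 0.05 N), for 0.2 s.
2. the cover lies flat on the seat, under the lip, the catch still open (horizontal distance between cover and seat below 0.005 m and z of cover in the frame of seat below 0.0025 m and angle between cover's own x axis and vertical below 0.04 rad and value of joint catch above 0.9 rad), for 0.2 s.
At the end, for the whole second after the job is handed in: The larger cover lies at rest, knob up, flat on the seat of the well (centre within 5 mm of the well's centre, within 2.5 mm of the seat's height, within 0.04 rad of level) and the catch is turned to within 0.15 rad of its stop, nose over the cover (horizontal distance between cover and seat below 0.005 m and z of cover in the frame of seat below 0.0025 m and angle between cover's own x axis and vertical below 0.04 rad and value of joint catch below 0.15 rad and linear speed of cover below 0.01 m/s); the robot touches nothing.
It fails at once if the smaller cover is disturbed (more than 25 mm) (distance of small_cover from where it was at the start of the episode above 0.025 m).
It fails at once if another loose thing on the table is disturbed (more than 30 mm) (distance of any of figure_a, figure_b, tape_roll, glue_bottle, toy_bench, mug from where it was at the start of the episode above 0.03 m).
It also fails if it takes over 58 s, if anything falls off the work surface, if the arm or the gripper's body presses on something with over 40 N, if the wrist force passes 120 N, or if a joint passes its speed limit or range.

ROBOT

A 6-joint arm with a two-finger parallel gripper is mounted at the origin on the work surface. World frame = base frame: x ahead of the robot, y to its left, z up, the work surface at z = 0. Lengths are in m, angles in rad, forces in N, time in s.
With the tool pointing down it reaches from about 0.35 to 0.85 m from the base axis. Payload 8.1 kg.
Tool frame: the origin (TCP) lies at the centre of the arm's flange, where the gripper is bolted on; the fingertips stand 186 mm ahead of it and the grasp point (between the pads) lies 167 mm ahead of it; z points along the fingers, y is the direction in which the jaws open and shut (so a half turn about z gives the same grasp; the last joint's range is limited). The gripper opens to 93 mm and grips with 3 to 60 N. Pads are 15 mm wide; open, the fingers measure 128 mm over their backs; the gripper's body (75 mm by 188 mm) begins 65 mm behind the grasp point.
Start: joints at [1.233, 0.13, 1.488, -0, 1.523, -0.085], TCP at [0.15, 0.581, 0.405] pointing down, gripper open.
Joint ranges: [-2.96, 2.96], [-0.89, 2.26], [0.02, 2.5], [-1.34, 4.48], [0, 2.73], [-2.66, 2.66]. Speed limits (rad/s): [2.39, 2.39, 2.79, 3.14, 3.14, 3.14].

INTERFACE

Orientations are given as a rotation vector (axis times angle).
In Python, from plant import robot, viewer, order gives the robot as it stands.
- The arm moves only by the tool apply_moves, never from a script. Its argument "deltas" is a list of rows, each a list of 3 entries, a list of its own where there are three numbers: the finger opening in mm, from 0 to 93, then the shift along the tool's x, y, z in mm, then the turn about the tool's z in rad. In form: [[grip, [dx, dy, dz], yaw], ...]. A call has 1 to 5 rows; each row shifts and turns the commanded pose from where the row before left it, along the tool's axes as they then stand; what a row does not reach is not made up. A row lasts 1/8 s, in which the tool goes at most 62.5 mm and 10.7 degrees, less where a joint would pass 70% of its speed; a pose out of reach is approached as far as the arm can. A call is refused whole if a number of a shift passes 62.5 or a number of a turn 0.188, either way. A call with a gripper value outside its range is refused whole. The fingers move at their own pace and stop on an object; "grip_force" is the grip in N (left out, the last holds). Time passes only in rows, so rows that do not move let the fingers close. It gives the time, the measured TCP pose, the force and the opening at its end, in the units of the state.
- robot.read_state(): the state, without advancing time (a new reading comes with each control period).
- viewer.read_camera(name): name is "scene" or "top" or "wrist"; returns the picture (420x560x3 uint8, blue, green, red); there is no depth.
- viewer.get_calibration(name): a dict with "fx", "fy", "cx", "cy" (pixels), "distortion" ([k1, k2, p1, p2, k3] as OpenCV has them; the pictures are not rectified), "R" (3x3) and "t" (3): a world point X has camera coordinates R X + t. Camera axes: x right, y down, z forward; pixel columns grow to the right and rows downward; lengths in m; the calibration is good to about 2 mm. A picture is of the moment at which its call begins: read the wrist's pose just before it. get_calibration takes no time and is no camera call; for the wrist camera it gives the pose at the moment of the call.
- order.close_job(): hands the job in, once; it reports no verdict.
The state is a dict: "t": time; "q": joint angles; "dq": joint speeds; "joint_torque": joint torques, N m; "tool_pos": TCP position; "orientation": TCP orientation; "force": force on the tool from outside, world axes, zero at the start; "wrist_torque": the same for the moment, N m; "opening": finger opening in m.
Only numpy, scipy, OpenCV 4.12 (cv2) and the standard library are available. Lean on these libraries where they do the work, as an engineer would, in place of code of your own. Each camera call takes 0.05 s, during which the arm holds its last target. There are 200 camera calls.

## Working session

There is one attempt and no reset: what is moved stays moved. The work goes in short steps, Python scripts to look and compute and a tool call to move; the robot and the scene stay as the last step left them, time stands still between calls to the robot, and variables do not carry over. Pictures are saved under pics/ and viewed, about 8 in all and at most 12, crops included, and the job is handed in when it is done.

Besides the shell and the picture viewer there is one more tool, called after "Emit:" in YAML: its name, and indented under it one key for each argument. apply_moves: Moves the arm, as the interface text tells. Its arguments: {"type":"object","properties":{"deltas":{"type":"array"},"grip_force":{"type":"number"}},"required":["deltas"]}

```bash
ls; mkdir -p pics
cat > h.py <<'E'
import numpy as np, cv2
from plant import robot, viewer, order
def cal(n):
    c=viewer.get_calibration(n)
    K=np.array([[c['fx'],0,c['cx']],[0,c['fy'],c['cy']],[0,0,1.]])
    return K,np.array(c['distortion'],float),np.array(c['R'],float),np.array(c['t'],float)
def ray(C,uv):
    K,d,R,t=C
    p=cv2.undistortPoints(np.array(uv,float).reshape(-1,1,2),K,d).reshape(-1,2)
    return -R.T@t, np.c_[p,np.ones(len(p))]@R
def onz(C,uv,z):
    o,D=ray(C,uv); return o+D*((z-o[2])/D[:,2])[:,None]
def pix(C,X):
    K,d,R,t=C
    return cv2.projectPoints(np.array(X,float).reshape(-1,1,3),cv2.Rodrigues(R)[0],t,K,d)[0].reshape(-1,2)
def tri(C1,u1,C2,u2):
    o1,d1=ray(C1,u1);o2,d2=ray(C2,u2);d1=d1[0];d2=d2[0]
    s=np.linalg.lstsq(np.c_[d1,-d2],o2-o1,rcond=None)[0]
    a,b=o1+s[0]*d1,o2+s[1]*d2
    return (a+b)/2,np.linalg.norm(a-b)
E
python3 - <<'E'
from h import *
for n in('top','scene'):
    im=viewer.read_camera(n); cv2.imwrite(f'pics/{n}0.png',im)
    C=cal(n); print(n,-C[2].T@C[3],C[2].round(2).tolist(),C[0][0,0])
s=robot.read_state();print(s['tool_pos'],s['orientation'],s['opening'],s['t'])
C=cal('wrist');print(-C[2].T@C[3],C[2].round(3).tolist(),C[0][0,0])
E
```

```text
pics
top [0.35005797 0.05341307 1.41582149] [[0.0, -1.0, -0.0], [-1.0, -0.0, -0.1], [0.1, 0.0, -1.0]] 493.60324997607717
scene [ 1.41940772 -0.49058814  0.89799886] [[0.53, 0.85, -0.02], [0.51, -0.34, -0.79], [-0.68, 0.41, -0.61]] 457.9253747147824
[0.14996887 0.58074105 0.4037967 ] [-3.95991437e-01 -3.11617636e+00  2.53027629e-03] 0.09279655777127989 0.1
[0.0807941  0.59726716 0.38215126] [[0.25, 0.968, -0.002], [0.935, -0.241, 0.259], [0.25, -0.066, -0.966]] 349.0432709715494
```

View pics/top0.png

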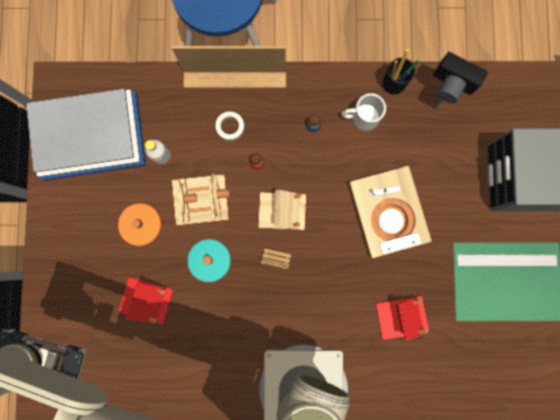

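View pics/scene0.png

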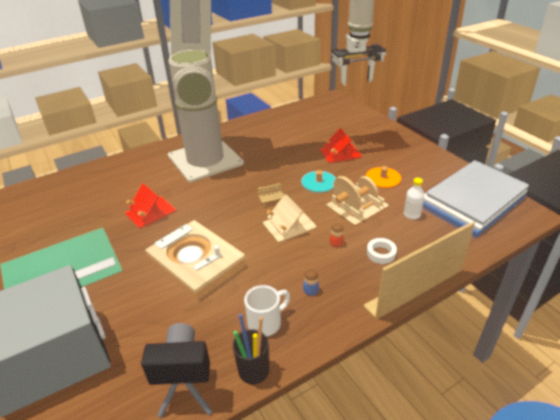

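Run:
```python
from h import *
t=cv2.imread('pics/top0.png');s=cv2.imread('pics/scene0.png')
a=cv2.resize(t[165:265,165:315],None,fx=5,fy=5,interpolation=cv2.INTER_CUBIC)
b=cv2.resize(t[160:265,335:440],None,fx=5,fy=5,interpolation=cv2.INTER_CUBIC)
cv2.imwrite('pics/ta.png',a)
cv2.imwrite('pics/tb.png',b)
```

```text
(no output)
```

View pics/ta.png

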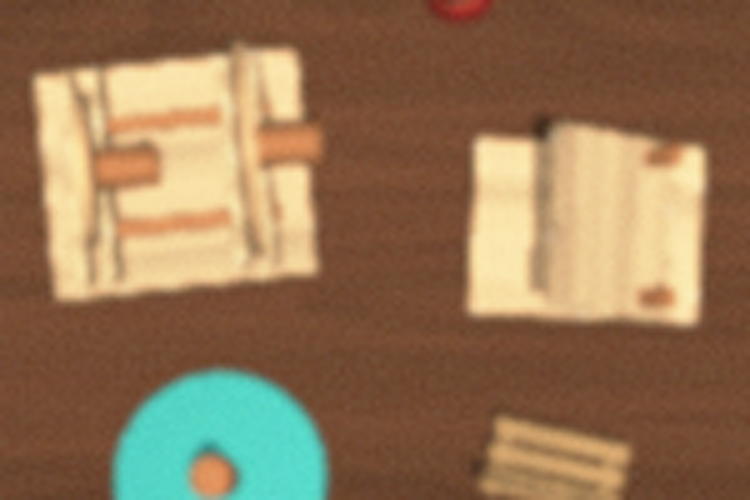

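View pics/tb.png

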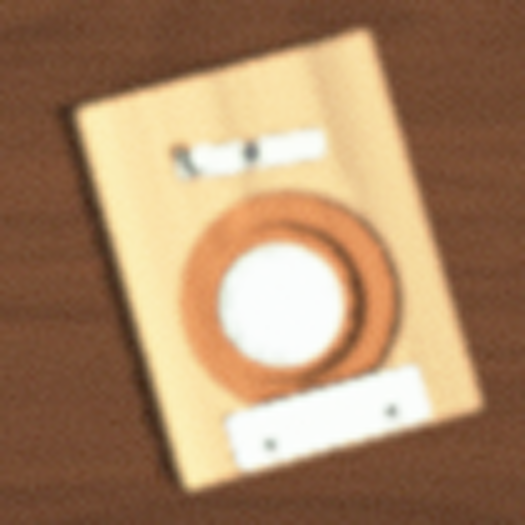

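Run:
```python
from h import *
C=cal('top')
def cr(ox,oy,p): return [(ox+(x+.5)/5-.5,oy+(y+.5)/5-.5) for x,y in p]
np.set_printoptions(precision=4,suppress=True)
for nm,o,p,z in [('rack',(165,165),[(35,75),(295,50),(318,272),(57,298)],.008),('easel',(165,165),[(473,137),(706,148),(698,325),(468,315)],.008),('base',(335,160),[(78,108),(370,30),(482,408),(188,490)],.043)]:
    X=onz(C,cr(*o,p),z); print(nm,X[:,:2].tolist(),X.mean(0),'sides',np.linalg.norm(np.roll(X,-1,0)-X,axis=1))
    d=X[1]-X[0]+X[2]-X[3]; print(' yaw01',np.arctan2(d[1],d[0]))
print('well',onz(C,cr(335,160,[(291,296)]),.043), 'pivot',onz(C,cr(335,160,[(250,152)]),.055),'peg',onz(C,cr(335,160,[(182,158)]),.079))
print('knobs',onz(C,cr(165,165,[(160,163),(320,143)]),.07))
print('bigtop',onz(C,cr(165,165,[(242,148)]),.13),'pegs easel',onz(C,cr(165,165,[(660,157),(656,298)]),.045))
```

```text
rack [[0.5898674688138572, 0.37731322914613863], [0.6046615541152169, 0.2274197689470237], [0.475894574113395, 0.21257190080792676], [0.46078225031443015, 0.36172761450327573]] [0.5328 0.2948 0.008 ] sides [0.1506 0.1296 0.1499 0.13  ]
 yaw01 -1.4711227355148564
easel [[0.5540408686884624, 0.12426024651452947], [0.547800893615773, -0.00987062463543651], [0.44574815001155205, -0.004976821918734282], [0.45131437748524006, 0.12650129105062813]] [0.4997 0.059  0.008 ] sides [0.1343 0.1022 0.1316 0.1028]
 yaw01 -1.6152166477752
base [[0.5799063798528695, -0.13326917521203008], [0.6245595860156844, -0.2984029976981444], [0.41154044245614674, -0.355578444333124], [0.3659090870858748, -0.19162727115700942]] [ 0.4955 -0.2447  0.043 ] sides [0.1711 0.2206 0.1702 0.2218]
 yaw01 -1.303034253337822
well [[ 0.4739 -0.2508  0.043 ]] pivot [[ 0.5532 -0.227   0.055 ]] peg [[ 0.5463 -0.1849  0.079 ]]
knobs [[0.5304 0.2932 0.07  ]
 [0.5416 0.2053 0.07  ]]
bigtop [[0.5304 0.2395 0.13  ]] pegs easel [[0.5375 0.0176 0.045 ]
 [0.4583 0.0199 0.045 ]]
```

```bash
cat >> h.py <<'E'
from scipy.spatial.transform import Rotation as Ro
U=lambda a:np.array([np.cos(a),np.sin(a)])
# frames (world): origin, yaw
RACK=(np.array([.5328,.2948]),-1.471); EAS=(np.array([.4997,.0590]),-1.6152); BASE=(np.array([.4714,-.2513]),.2678)
def fr(F,x,y=0): return F[0]+x*U(F[1])+y*U(F[1]+np.pi/2)
def pose():
    s=robot.read_state(); M=Ro.from_rotvec(s['orientation']).as_matrix()
    return np.array(s['tool_pos']),np.arctan2(M[1,1],M[0,1]),s
def plan(wps,p=None,psi=None,step=60.):
    """wps: (x,y,z of TCP, psi of tool y, max step mm). prints rows in tool axes"""
    if p is None: p,psi,s=pose(); print('t',s['t'],'at',p.round(4),'psi',round(psi,4),'open',round(s['opening'],4),'F',np.round(s['force'],1),'q',np.round(s['q'],2))
    for w in wps:
        g=np.array(w[:3]);st=w[4] if len(w)>4 else step
        dy=(w[3]-psi+np.pi)%(2*np.pi)-np.pi
        n=int(max(np.ceil(np.linalg.norm(g-p)*1000/st),np.ceil(abs(dy)/.18),1))
        for k in range(n):
            d=(g-p)/n*1000; a=psi+dy*k/n
            print([[round(float(d[:2]@U(a+np.pi/2)),1),round(float(d[:2]@U(a)),1),round(float(-d[2]),1)],round(-dy/n,4)])
        p,psi=g,w[3]; print('--')
E
python3 - <<'E'
from h import *
x,y=fr(RACK,.045); print(x,y)
plan([(x,y,.37,np.pi-1.471)])
E
```

```text
0.537283384150055 0.25002389848855716
t 0.1 at [0.15   0.5807 0.4038] psi 1.318 open 0.0928 F [-1.1 -0.8 -0.4] q [ 1.23  0.13  1.49  0.    1.52 -0.09]
[[-50.9, -24.8, 3.8], np.float64(-0.0392)]
[[-49.8, -26.8, 3.8], np.float64(-0.0392)]
[[-48.8, -28.7, 3.8], np.float64(-0.0392)]
[[-47.6, -30.6, 3.8], np.float64(-0.0392)]
[[-46.4, -32.4, 3.8], np.float64(-0.0392)]
[[-45.1, -34.2, 3.8], np.float64(-0.0392)]
[[-43.7, -36.0, 3.8], np.float64(-0.0392)]
[[-42.2, -37.7, 3.8], np.float64(-0.0392)]
[[-40.7, -39.3, 3.8], np.float64(-0.0392)]
--
```

Emit:
apply_moves:
  deltas:
    - [93,[-51,-25,4],-0.039]
    - [93,[-50,-27,4],-0.039]
    - [93,[-49,-29,4],-0.039]
    - [93,[-48,-31,4],-0.039]
    - [93,[-46,-32,4],-0.039]

```text
t: 0.72
tool_pos: [0.3666, 0.3949, 0.3843]
orientation: [-0.089, -3.14, 0.0]
force: [0.4, 0.6, 1.0]
opening: 0.093
```

Emit:
apply_moves:
  deltas:
    - [60,[-45,-34,4],-0.039]
    - [60,[-44,-36,4],-0.039]
    - [60,[-42,-38,4],-0.039]
    - [60,[-41,-39,4],-0.039]
    - [60,[0,0,0],0]

```text
t: 1.35
tool_pos: [0.54, 0.2463, 0.3675]
orientation: [0.147, -3.137, 0.002]
force: [0.5, -0.0, -0.6]
opening: 0.0606
```

Run:
```python
from h import *
C=cal('wrist'); im=viewer.read_camera('wrist'); cv2.imwrite('pics/w1.png',im)
np.savez('w1.npz',K=C[0],d=C[1],R=C[2],t=C[3])
x,y=fr(RACK,.045)
X=[[*fr(RACK,a,b),z] for a,b,z in [(.041,0,.13),(.049,0,.13),(.085,0,.07),(.045,0,.13)]]
print(pix(C,X).round(1)); plan([(x,y,.29,np.pi-1.471)])
```

```text
[[299.5 231.7]
 [287.2 231.8]
 [242.6 209.5]
 [293.3 231.8]]
t 1.4 at [0.5387 0.2479 0.3677] psi 1.6657 open 0.0601 F [ 0.2  0.7 -0.1] q [ 0.34  0.13  1.55  0.    1.46 -1.32]
[[0.6, 1.1, 38.9], np.float64(-0.0025)]
[[0.6, 1.1, 38.9], np.float64(-0.0025)]
--
```

View pics/w1.png

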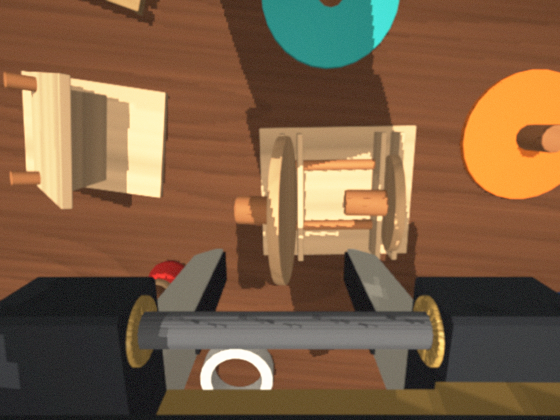

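Emit:
apply_moves:
  deltas:
    - [60,[1,0.7,39],-0.005]
    - [60,[0,0,38],0]
    - [0,[0,0,0],0]
    - [0,[0,0,0],0]
    - [0,[0,0,0],0]
  grip_force: 25

```text
t: 2.02
tool_pos: [0.5374, 0.2506, 0.2942]
orientation: [-0.163, 3.134, 0.002]
force: [-0.2, -0.3, -0.5]
opening: 0.0349
```

Emit:
apply_moves:
  deltas:
    - [0,[0,0,0],0]
    - [0,[0,0,-20],0]
    - [0,[0,0,-50],0]
    - [0,[0,0,-50],0]

```text
t: 2.52
tool_pos: [0.5366, 0.2498, 0.4147]
orientation: [-0.162, 3.137, 0.0]
force: [0.2, -0.5, -0.3]
opening: 0.0012
```

Run:
```python
from h import *
C=cal('wrist'); im=viewer.read_camera('wrist'); cv2.imwrite('pics/w2.png',im)
plan([])
x,y=fr(EAS,.044)
plan([(x,y,.41,np.pi-1.6152)])
```

```text
t 2.575 at [0.5377 0.2503 0.4236] psi 1.6739 open 0.0002 F [0.9 0.5 5.6] q [ 0.35  0.1   1.49  0.    1.54 -1.32]
t 2.575 at [0.5377 0.2503 0.4236] psi 1.6739 open 0.0002 F [0.9 0.5 5.6] q [ 0.35  0.1   1.49  0.    1.54 -1.32]
[[16.0, -57.5, 3.4], np.float64(0.0369)]
[[13.9, -58.0, 3.4], np.float64(0.0369)]
[[11.7, -58.5, 3.4], np.float64(0.0369)]
[[9.5, -58.9, 3.4], np.float64(0.0369)]
--
```

View pics/w2.png

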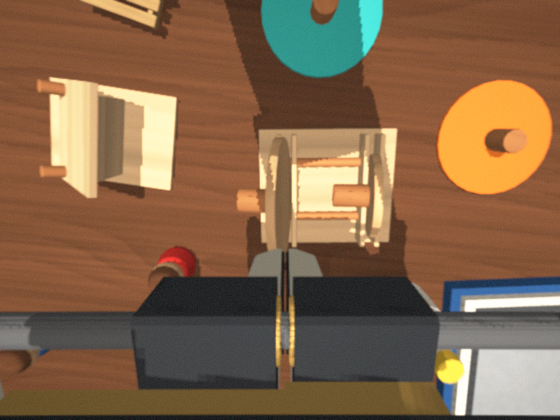

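Emit:
apply_moves:
  deltas:
    - [45,[0,0,20],0]
    - [45,[0,0,25],0]
    - [45,[0,0,25],0]
    - [45,[0,0,31],0]
    - [45,[0,0,32],0]

```text
t: 3.2
tool_pos: [0.5364, 0.2498, 0.2773]
orientation: [0.162, -3.137, 0.0]
force: [0.2, -0.1, -0.3]
opening: 0.0435
```

Emit:
apply_moves:
  deltas:
    - [0,[0,0,0],0]
    - [0,[0,0,0],0]
    - [0,[0,0,0],0]
    - [0,[0,0,0],0]
    - [0,[0,0,0],0]

```text
t: 3.82
tool_pos: [0.5372, 0.2502, 0.28]
orientation: [-0.162, 3.135, 0.001]
force: [-0.7, 0.6, 3.8]
opening: 0.0079
```

Emit:
apply_moves:
  deltas:
    - [0,[0,0,0],0]

```text
t: 3.95
tool_pos: [0.5372, 0.2502, 0.28]
orientation: [-0.162, 3.135, 0.001]
force: [0.4, 0.9, 6.0]
opening: 0.0079
```

Emit:
apply_moves:
  deltas:
    - [0,[0,0,-10],0]
    - [0,[0,0,-30],0]
    - [0,[0,0,-40],0]
    - [0,[0,0,-35],0]
    - [0,[0,0,0],0]

```text
t: 4.58
tool_pos: [0.5375, 0.2502, 0.3977]
orientation: [-0.162, 3.132, 0.002]
force: [-0.8, 0.1, -1.3]
opening: 0.0078
```

Run:
```python
from h import *
x,y=fr(EAS,.040)
plan([(x,y,.39,np.pi-1.6152),(x,y,.325,np.pi-1.6152)])
```

```text
t 4.575 at [0.5375 0.2502 0.3977] psi 1.674 open 0.0078 F [-0.8  0.1 -1.3] q [ 0.35  0.11  1.52 -0.    1.5  -1.32]
[[15.8, -56.5, 1.9], np.float64(0.0369)]
[[13.7, -57.0, 1.9], np.float64(0.0369)]
[[11.6, -57.5, 1.9], np.float64(0.0369)]
[[9.5, -57.9, 1.9], np.float64(0.0369)]
--
[[0.0, 0.0, 32.5], -0.0]
[[0.0, 0.0, 32.5], -0.0]
--
```

Emit:
apply_moves:
  deltas:
    - [0,[15.8,-56.5,2],0.037]
    - [0,[13.7,-57,2],0.037]
    - [0,[11.6,-57.5,2],0.037]
    - [0,[9.5,-58,2],0.037]
    - [0,[0,0,0],0]

```text
t: 5.2
tool_pos: [0.496, 0.0153, 0.3838]
orientation: [-0.079, -3.137, 0.002]
force: [-0.1, 0.1, -0.5]
opening: 0.0077
```

Run:
```python
from h import *
x,y=fr(EAS,.040)
im=viewer.read_camera('scene'); C=cal('scene')
cv2.imwrite('pics/s1.png',cv2.resize(im[120:270,210:410],None,fx=4,fy=4,interpolation=cv2.INTER_CUBIC))
plan([(x,y,.322,np.pi-1.6152)])
```

```text
t 5.25 at [0.4964 0.0171 0.3841] psi 1.5223 open 0.0079 F [ 0.1  0.3 -2.3] q [-0.07 -0.14  1.8   0.    1.49 -1.59]
[[-0.7, 1.0, 31.1], np.float64(-0.002)]
[[-0.7, 1.0, 31.1], np.float64(-0.002)]
--
```

View pics/s1.png

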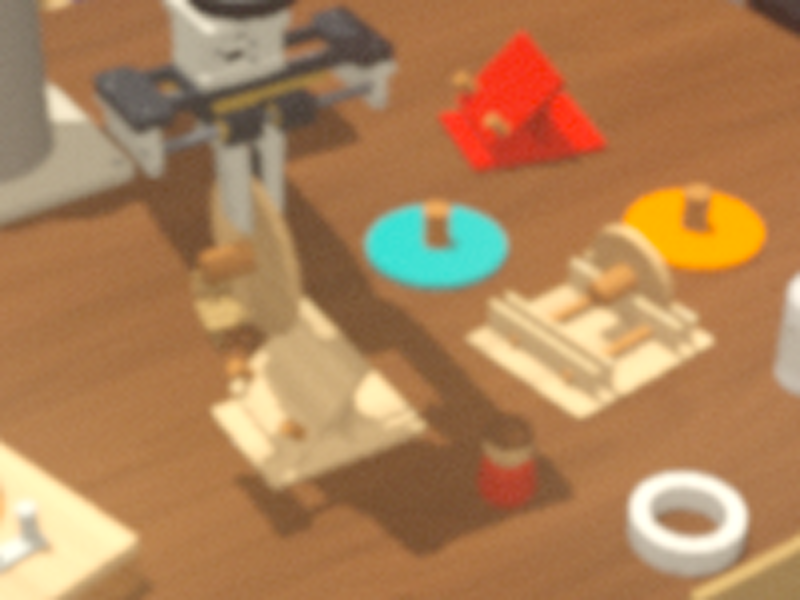

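Emit:
apply_moves:
  deltas:
    - [0,[-0.7,1,31],-0.002]
    - [0,[-0.7,1,31],0]
    - [0,[0,0,5],0]
    - [0,[0,0,3],0]

```text
t: 5.75
tool_pos: [0.4987, 0.0214, 0.3159]
orientation: [-0.065, -3.141, -0.0]
force: [0.7, -0.2, -1.4]
opening: 0.0082
```

Emit:
apply_moves:
  deltas:
    - [0,[0,0,3],0]
    - [0,[0,0,2],0]

```text
t: 6.0
tool_pos: [0.499, 0.0207, 0.3116]
orientation: [0.067, 3.139, -0.0]
force: [0.4, -0.6, -1.8]
opening: 0.0083
```

Run:
```python
from h import *
plan([])
```

```text
t 6.0 at [0.499  0.0207 0.3116] psi 1.5281 open 0.0083 F [ 0.4 -0.6 -1.8] q [-0.06 -0.08  1.87  0.    1.35 -1.59]
```

Emit:
apply_moves:
  deltas:
    - [0,[0,0,2],0]
    - [0,[0,0,2],0]

```text
t: 6.25
tool_pos: [0.4988, 0.0206, 0.3072]
orientation: [0.067, 3.14, 0.0]
force: [-2.8, 1.9, 5.4]
opening: 0.0081
```

Emit:
apply_moves:
  deltas:
    - [0,[0,0,2],0]
    - [0,[0,0,1],0]

```text
t: 6.5
tool_pos: [0.4989, 0.021, 0.3055]
orientation: [0.067, 3.14, 0.002]
force: [-6.9, 4.3, 15.5]
opening: 0.008
```

Emit:
apply_moves:
  deltas:
    - [50,[1,6,0],0]
    - [50,[0,8,0],0]
    - [50,[0,8,0],0]
    - [50,[0,9,0],0]
    - [50,[0,9,0],0]

```text
t: 7.12
tool_pos: [0.4993, 0.0613, 0.3036]
orientation: [-0.067, -3.141, -0.0]
force: [0.6, 0.5, -0.6]
opening: 0.0488
```

Emit:
apply_moves:
  deltas:
    - [50,[0,8,1],0]
    - [50,[0,8,1],0]
    - [50,[0,8,1],0]
    - [50,[0,8,1],0]
    - [50,[0,7,1],0]

```text
t: 7.75
tool_pos: [0.501, 0.1, 0.2987]
orientation: [-0.067, -3.141, 0.0]
force: [0.2, -0.5, 0.3]
opening: 0.0499
```

Run:
```python
from h import *
im=viewer.read_camera('scene')
cv2.imwrite('pics/s2.png',cv2.resize(im[140:260,210:370],None,fx=5,fy=5,interpolation=cv2.INTER_CUBIC))
plan([])
```

```text
t 7.8 at [0.5009 0.1006 0.2985] psi 1.5283 open 0.05 F [-0.6  1.4  0.9] q [ 0.1  -0.03  1.86  0.    1.32 -1.43]
```

View pics/s2.png

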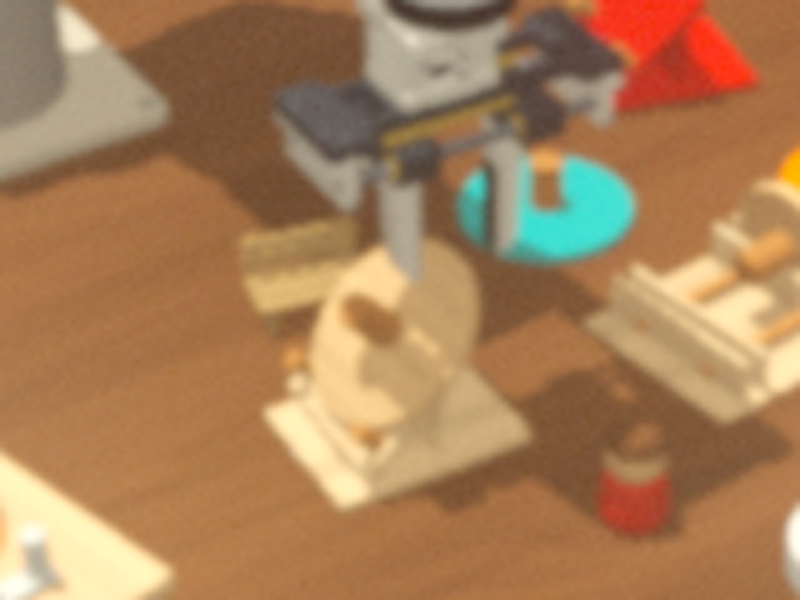

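Emit:
apply_moves:
  deltas:
    - [50,[0,0,-25],0]
    - [50,[0,0,-55],0]

```text
t: 8.05
tool_pos: [0.4999, 0.0995, 0.3766]
orientation: [-0.067, -3.135, 0.001]
force: [2.3, 0.4, 0.3]
opening: 0.0505
```

Run:
```python
from h import *
x,y=fr(EAS,.021)
plan([(x,y,.375,-.0444)])
```

```text
t 8.05 at [0.4999 0.0995 0.3766] psi 1.528 open 0.0505 F [2.3 0.4 0.3] q [ 0.1  -0.1   1.77 -0.    1.48 -1.43]
[[-0.2, -6.8, 0.2], np.float64(0.1747)]
[[-1.3, -6.7, 0.2], np.float64(0.1747)]
[[-2.5, -6.4, 0.2], np.float64(0.1747)]
[[-3.6, -5.8, 0.2], np.float64(0.1747)]
[[-4.5, -5.1, 0.2], np.float64(0.1747)]
[[-5.3, -4.3, 0.2], np.float64(0.1747)]
[[-6.0, -3.3, 0.2], np.float64(0.1747)]
[[-6.5, -2.2, 0.2], np.float64(0.1747)]
[[-6.8, -1.0, 0.2], np.float64(0.1747)]
--
```

Emit:
apply_moves:
  deltas:
    - [50,[-0.2,-6.8,0],0.1747]
    - [50,[-1.3,-6.7,0],0.1747]
    - [50,[-2.5,-6.4,0],0.1747]
    - [50,[-3.6,-5.8,0],0.1747]
    - [50,[-4.5,-5.1,0],0.1747]

```text
t: 8.68
tool_pos: [0.5004, 0.0652, 0.3787]
orientation: [1.398, 2.813, -0.0]
force: [-0.1, 0.1, 0.6]
opening: 0.0499
```

Emit:
apply_moves:
  deltas:
    - [50,[-5.3,-4.3,0],0.1747]
    - [50,[-6,-3.3,0],0.1747]
    - [50,[-6.5,-2.2,0],0.1747]
    - [50,[-6.8,-1,0],0.1747]
    - [50,[0,0,0],0]

```text
t: 9.3
tool_pos: [0.4998, 0.0377, 0.3787]
orientation: [2.27, 2.172, -0.0]
force: [0.4, -0.3, 0.4]
opening: 0.0498
```

Run:
```python
from h import *
C=cal('wrist'); im=viewer.read_camera('wrist')
c=lambda n,r=0,l=0:[*fr(EAS,-.003+(n-r)*.7071,l),.072+(n+r)*.7071]
P=pix(C,[c(.044),c(.034),c(.008),c(0)]);print(P.round(1))
for i in range(360):
    a=np.deg2rad(i); q=pix(C,[c(.008,.06*np.sin(a),.06*np.cos(a)),c(.044,.012*np.sin(a),.012*np.cos(a))])
    for u in q:
        if 0<=u[0]<560 and 0<=u[1]<420 and i%4==0: cv2.circle(im,tuple(int(v) for v in u),1,(255,0,0),-1)
cv2.imwrite('pics/w3.png',im)
x,y=fr(EAS,.021);plan([(x,y,.263,-.0444)])
```

```text
[[283.1 225.8]
 [283.1 214.4]
 [283.2 186.6]
 [283.2 178.6]]
t 9.35 at [0.4998 0.038  0.3787] psi -0.0409 open 0.0499 F [-0.8 -0.7 -0.3] q [-0.03 -0.13  1.79  0.    1.48  0.01]
[[0.0, -0.5, 57.9], np.float64(0.0017)]
[[0.0, -0.5, 57.9], np.float64(0.0017)]
--
```

View pics/w3.png

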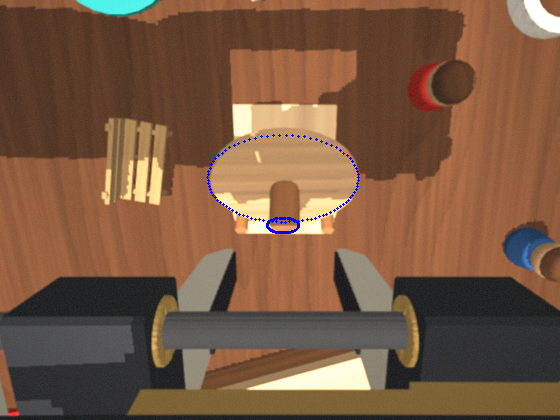

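Emit:
apply_moves:
  deltas:
    - [50,[0,-0.5,45],0.002]
    - [50,[0,-0.5,45],0.002]
    - [50,[0,0,26],0]
    - [20,[0,0,0],0]
    - [20,[0,0,0],0]

```text
t: 9.98
tool_pos: [0.4994, 0.0383, 0.2641]
orientation: [2.272, 2.169, 0.002]
force: [-0.5, -0.1, 0.1]
opening: 0.0344
```

Emit:
apply_moves:
  deltas:
    - [20,[0,0,0],0]
    - [20,[0,0,0],0]
    - [20,[0,0,0],0]
    - [20,[0,0,0],0]

```text
t: 10.48
tool_pos: [0.4994, 0.038, 0.2641]
orientation: [2.273, 2.166, 0.003]
force: [-0.3, 0.5, 6.4]
opening: 0.0232
```

Run:
```python
from h import *
C=cal('top'); t=cv2.imread('pics/top0.png'); hsv=cv2.cvtColor(t,cv2.COLOR_BGR2HSV)
for n,(x,y) in dict(ring=(375,222),wood=(375,185),ring2=(412,225)).items(): print(n,hsv[y,x])
# base outline: pale+orange+white vs table, min area rect / polygon
g=t[...,2].astype(np.uint8)
roi=np.zeros_like(g); roi[155:265,340:440]=1
m=((g>150)&(roi>0)).astype(np.uint8)
m=cv2.morphologyEx(m,cv2.MORPH_CLOSE,np.ones((9,9)))
c=max(cv2.findContours(m,0,2)[0],key=cv2.contourArea)
X=onz(C,c.reshape(-1,2),.043)[:,:2]
(cx,cy),wh,a=cv2.minAreaRect((X*1000).astype(np.float32)); print('rect',cx,cy,wh,a)
r=cv2.inRange(hsv,(3,120,60),(14,255,255))*roi
r=cv2.bitwise_and(r,r);k=max(cv2.findContours(r,0,1)[0],key=cv2.contourArea).reshape(-1,2)
Y=onz(C,k,.043)[:,:2]
B=(Y-BASE[0])@np.c_[U(BASE[1]),U(BASE[1]+np.pi/2)]
s=B[:,0]>-.03; B=B[s]
A=np.c_[2*B,np.ones(len(B))]; q=np.linalg.lstsq(A,(B**2).sum(1),rcond=None)[0]
print('well in base frame mm',q[:2]*1000,'R',1000*np.sqrt(q[2]+q[0]**2+q[1]**2),len(B))
# transit
x,y=fr(BASE,-.047+.0177)
ps=BASE[1]-np.pi/2
print('psi target',ps)
p,psi,s=pose()
plan([(p[0],p[1],.35,psi,45),(x,y,.35,ps)])
```

```text
ring [ 13 151 221]
wood [ 22  77 251]
ring2 [ 11 145 202]
rect 495.41259765625 -244.41357421875 (225.42929077148438, 176.02349853515625) 15.43348217010498
well in base frame mm [57.59206424 -5.27055679] R 153.30408411192468 253
psi target -1.3029963267948965
t 10.475 at [0.4994 0.038  0.2641] psi -0.0482 open 0.0232 F [-0.3  0.5  6.4] q [-0.03 -0.02  1.91 -0.    1.25  0.02]
[[0.0, 0.0, -42.9], np.float64(-0.0)]
[[0.0, 0.0, -42.9], np.float64(-0.0)]
--
[[-42.8, -6.0, -0.0], np.float64(0.1793)]
[[-43.2, 1.7, -0.0], np.float64(0.1793)]
[[-42.2, 9.4, -0.0], np.float64(0.1793)]
[[-39.8, 16.8, -0.0], np.float64(0.1793)]
[[-36.2, 23.6, -0.0], np.float64(0.1793)]
[[-31.4, 29.7, -0.0], np.float64(0.1793)]
[[-25.6, 34.8, -0.0], np.float64(0.1793)]
--
```

Emit:
apply_moves:
  deltas:
    - [20,[0,0,-20],0]
    - [20,[0,0,-35],0]
    - [20,[0,0,-31],0]
    - [20,[-43,-6,0],0.179]
    - [20,[-43,1.7,0],0.179]

```text
t: 11.1
tool_pos: [0.4825, -0.0475, 0.3494]
orientation: [2.627, 1.722, 0.001]
force: [0.1, -0.8, -1.5]
opening: 0.0234
```

Emit:
apply_moves:
  deltas:
    - [20,[-42,9.4,0],0.179]
    - [20,[-40,17,0],0.179]
    - [20,[-36,23.6,0],0.179]
    - [20,[-31.4,29.7,0],0.179]
    - [20,[-25.6,34.8,0],0.179]

```text
t: 11.72
tool_pos: [0.4424, -0.2605, 0.3487]
orientation: [3.114, 0.413, 0.0]
force: [0.0, 0.1, -2.1]
opening: 0.0234
```

Run:
```python
from h import *
im=viewer.read_camera('scene')
cv2.imwrite('pics/s3.png',cv2.resize(im[160:320,120:320],None,fx=4,fy=4,interpolation=cv2.INTER_CUBIC))
x,y=fr(BASE,-.047+.0177);ps=BASE[1]-np.pi/2
plan([(x,y,.29,ps,30)])
```

```text
t 11.775 at [ 0.4413 -0.2645  0.3488] psi -1.3182 open 0.0236 F [-2.9 -2.8 -0.7] q [-0.64 -0.07  1.79 -0.    1.41  0.68]
[[1.5, -2.4, 29.4], np.float64(-0.0076)]
[[1.6, -2.4, 29.4], np.float64(-0.0076)]
--
```

View pics/s3.png

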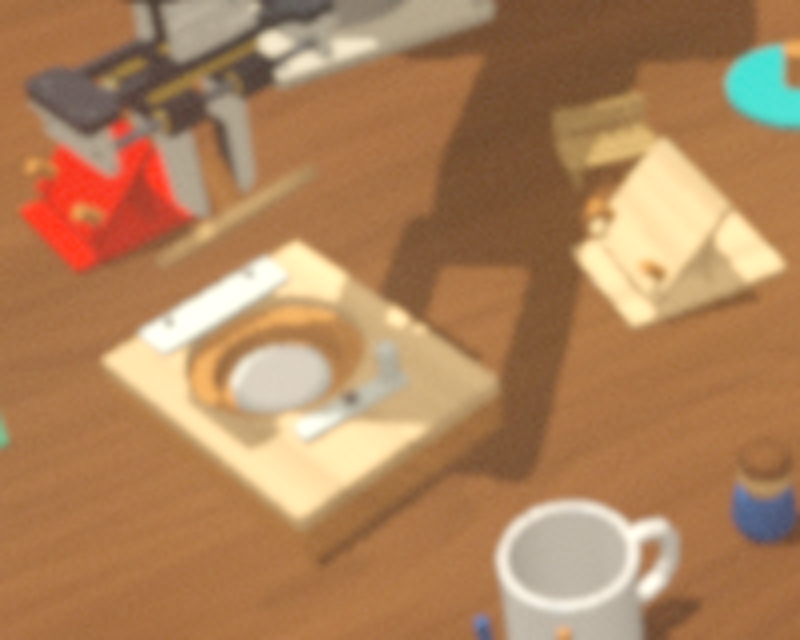

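Run:
```python
from h import *
x,y=fr(BASE,-.025);ps=BASE[1]-np.pi/2
plan([(x,y,.285,ps,30)])
```

```text
t 11.775 at [ 0.4413 -0.2645  0.3488] psi -1.3182 open 0.0236 F [-2.9 -2.8 -0.7] q [-0.64 -0.07  1.79 -0.    1.41  0.68]
[[2.5, -1.6, 21.3], np.float64(-0.0051)]
[[2.5, -1.6, 21.3], np.float64(-0.0051)]
[[2.5, -1.6, 21.3], np.float64(-0.0051)]
--
```

Emit:
apply_moves:
  deltas:
    - [20,[2.5,0,21],0]
    - [20,[2.5,0,21],0]
    - [20,[2.5,0,21],0]
    - [20,[0,0,0],0]
  grip_force: 35

```text
t: 12.28
tool_pos: [0.4494, -0.2565, 0.2837]
orientation: [-3.11, -0.423, 0.005]
force: [0.5, 0.1, -2.1]
opening: 0.0234
```

Run:
```python
from h import *
x,y=fr(BASE,-.025);ps=BASE[1]-np.pi/2
plan([(x,y,.270,ps,30)])
```

```text
t 12.275 at [ 0.4494 -0.2565  0.2837] psi -1.3006 open 0.0234 F [ 0.5  0.1 -2.1] q [-0.62  0.    1.85 -0.    1.3   0.68]
[[-2.4, 0.8, 13.7], np.float64(0.0024)]
--
```

Emit:
apply_moves:
  deltas:
    - [20,[-2,0.8,14],0.002]
    - [20,[0,0,3],0]
    - [20,[0,0,3],0]

```text
t: 12.65
tool_pos: [0.4485, -0.2586, 0.266]
orientation: [3.113, 0.419, 0.001]
force: [-1.0, 0.2, -1.2]
opening: 0.0232
```

Emit:
apply_moves:
  deltas:
    - [20,[0,0,1.5],0]
    - [20,[0,0,1.5],0]

```text
t: 12.9
tool_pos: [0.4486, -0.2586, 0.263]
orientation: [3.113, 0.419, 0.001]
force: [-0.5, 0.2, -1.2]
opening: 0.0233
```

Emit:
apply_moves:
  deltas:
    - [20,[0,0,1.5],0]
    - [20,[0,0,1.5],0]

```text
t: 13.15
tool_pos: [0.4489, -0.2586, 0.2606]
orientation: [3.113, 0.419, 0.002]
force: [0.9, 2.9, 9.0]
opening: 0.0234
```

Emit:
apply_moves:
  deltas:
    - [20,[0,0,1],0]
    - [20,[0,0,1],0]

```text
t: 13.4
tool_pos: [0.4496, -0.2586, 0.26]
orientation: [3.112, 0.419, 0.005]
force: [0.6, 3.8, 15.1]
opening: 0.0231
```

Emit:
apply_moves:
  deltas:
    - [20,[3,0,0.5],0]
    - [20,[3,0,1.2],0]
    - [20,[3,0,1.4],0]
    - [20,[2.5,0,1.5],0]
  grip_force: 15

```text
t: 13.9
tool_pos: [0.4603, -0.2555, 0.2541]
orientation: [3.112, 0.419, 0.003]
force: [1.3, 1.8, 5.7]
opening: 0.0238
```

Run:
```python
from h import *
p,psi,s=pose(); g=(p[:2]-BASE[0])@np.c_[U(BASE[1]),U(BASE[1]+np.pi/2)]
plan([]);print('pinch base',g,p[2]-.167-.03)
```

```text
t 13.9 at [ 0.4603 -0.2555  0.2541] psi -1.3032 open 0.0238 F [1.3 1.8 5.7] q [-0.6   0.06  1.85  0.    1.23  0.7 ]
pinch base [-0.01187001 -0.00113588] 0.05705167241805903
```

Emit:
apply_moves:
  deltas:
    - [20,[2.7,-0.4,1.8],0]
    - [20,[2.5,-0.4,2],0]
    - [20,[2.2,-0.3,2],0]
    - [20,[2,0,1.8],0]

```text
t: 14.4
tool_pos: [0.4687, -0.2519, 0.2457]
orientation: [3.113, 0.419, 0.001]
force: [2.7, 0.4, 4.0]
opening: 0.0237
```

Run:
```python
from h import *
im=viewer.read_camera('scene')
cv2.imwrite('pics/s4.png',cv2.resize(im[210:310,130:255],None,fx=6,fy=6,interpolation=cv2.INTER_CUBIC))
p,psi,s=pose(); g=(p[:2]-BASE[0])@np.c_[U(BASE[1]),U(BASE[1]+np.pi/2)]
plan([]);print('pinch base',g,p[2]-.167-.03)
```

```text
t 14.45 at [ 0.4688 -0.2518  0.2455] psi -1.3032 open 0.0235 F [2.7 1.7 4.8] q [-0.59  0.09  1.84  0.    1.22  0.71]
pinch base [-0.00265841  0.00017542] 0.04852919798888444
```

View pics/s4.png

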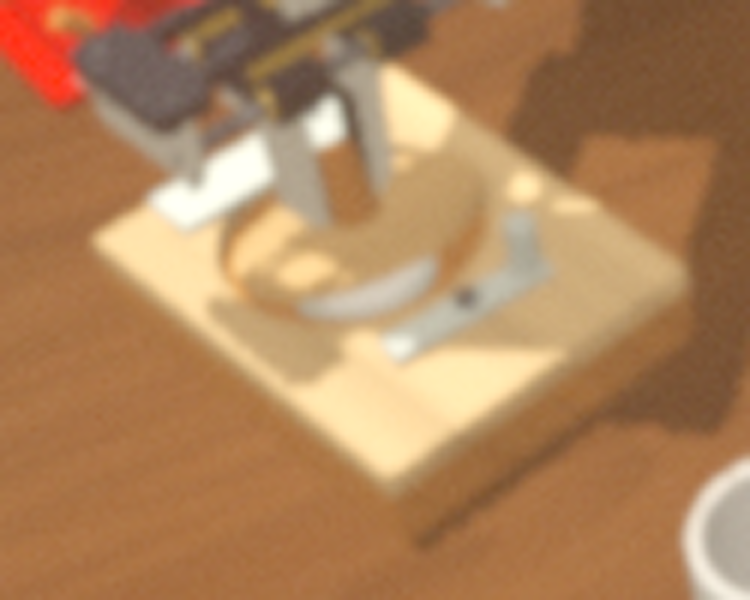

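Emit:
apply_moves:
  deltas:
    - [20,[0,0,-1.5],0]
    - [20,[-3,0,0],0]
    - [20,[-3,0,0],0]
    - [20,[-2.5,0,0],0]
    - [20,[0,0,0],0]
  grip_force: 20

```text
t: 15.08
tool_pos: [0.4616, -0.2542, 0.2491]
orientation: [3.112, 0.419, 0.009]
force: [7.9, 5.4, 9.3]
opening: 0.0233
```

```bash
cat > pb.py <<'E'
from h import *
p,psi,s=pose(); g=(p[:2]-BASE[0])@np.c_[U(BASE[1]),U(BASE[1]+np.pi/2)]
plan([]);print('pinch base',g.round(4),round(p[2]-.197,4),'F base',np.round(np.array(s['force'])[:2]@np.c_[U(BASE[1]),U(BASE[1]+np.pi/2)],1))
E
python3 pb.py
```

```text
t 15.075 at [ 0.4616 -0.2542  0.2491] psi -1.3034 open 0.0233 F [7.9 5.4 9.3] q [-0.6   0.06  1.85  0.    1.22  0.7 ]
pinch base [-0.0102 -0.0002] 0.0521 F base [9.  3.1]
```

Emit:
apply_moves:
  deltas:
    - [20,[1,0,-1],0]
    - [20,[0,0,-1],0]

```text
t: 15.32
tool_pos: [0.4616, -0.2539, 0.2497]
orientation: [3.113, 0.419, 0.003]
force: [4.8, 0.2, 1.8]
opening: 0.024
```

```bash
python3 pb.py
```

```text
t 15.325 at [ 0.4616 -0.2539  0.2497] psi -1.3032 open 0.024 F [4.8 0.2 1.8] q [-0.6   0.07  1.85  0.    1.22  0.7 ]
pinch base [-0.0101  0.0001] 0.0527 F base [ 4.7 -1.1]
```

Emit:
apply_moves:
  deltas:
    - [20,[1.2,0,1.5],0]
    - [20,[1.5,0,1.7],0]
    - [20,[1.5,0,1.7],0]
    - [20,[1,0,1.2],0]
  grip_force: 15

```text
t: 15.82
tool_pos: [0.4667, -0.2526, 0.2438]
orientation: [3.113, 0.419, 0.003]
force: [4.2, 2.4, 7.2]
opening: 0.0237
```

```bash
python3 pb.py
```

```text
t 15.825 at [ 0.4667 -0.2526  0.2438] psi -1.3033 open 0.0237 F [4.2 2.4 7.2] q [-0.59  0.08  1.84  0.    1.21  0.71]
pinch base [-0.0049 -0.    ] 0.0468 F base [4.7 1.2]
```

Emit:
apply_moves:
  deltas:
    - [20,[0,0,-1.5],0]
    - [20,[0,0,-1.2],0]
    - [20,[0,0,0],0]
  grip_force: 25

```text
t: 16.2
tool_pos: [0.4658, -0.2525, 0.2453]
orientation: [-3.113, -0.419, 0.001]
force: [2.6, 0.2, -0.3]
opening: 0.0234
```

```bash
python3 pb.py
```

```text
t 16.2 at [ 0.4658 -0.2525  0.2453] psi -1.3035 open 0.0234 F [ 2.6  0.2 -0.3] q [-0.59  0.08  1.84 -0.    1.22  0.71]
pinch base [-0.0057  0.0003] 0.0483 F base [ 2.5 -0.5]
```

Emit:
apply_moves:
  deltas:
    - [20,[-1,0,-0.7],0]
    - [20,[-1.5,0,0],0]
    - [20,[-1.5,0,0],0]
    - [20,[0,0,0],0]

```text
t: 16.7
tool_pos: [0.4627, -0.2535, 0.2469]
orientation: [3.113, 0.419, 0.003]
force: [6.4, 1.8, 2.4]
opening: 0.0234
```

```bash
python3 pb.py
```

```text
t 16.7 at [ 0.4627 -0.2535  0.2469] psi -1.3034 open 0.0234 F [6.4 1.8 2.4] q [-0.6   0.07  1.85  0.    1.22  0.7 ]
pinch base [-0.009   0.0002] 0.0499 F base [6.6 0.1]
```

Emit:
apply_moves:
  deltas:
    - [20,[0.3,0,2],0]
    - [20,[1.3,0,1.7],0]
    - [20,[1.5,0,1.9],0]
    - [20,[1.5,0,2],0]
  grip_force: 15

```text
t: 17.2
tool_pos: [0.4677, -0.2525, 0.2403]
orientation: [3.112, 0.419, 0.005]
force: [5.3, 2.5, 6.9]
opening: 0.0236
```

```bash
python3 pb.py
```

```text
t 17.2 at [ 0.4677 -0.2525  0.2403] psi -1.3032 open 0.0236 F [5.3 2.5 6.9] q [-0.59  0.09  1.84  0.    1.2   0.71]
pinch base [-0.0039 -0.0002] 0.0433 F base [5.8 1. ]
```

Emit:
apply_moves:
  deltas:
    - [20,[1,0,2],0]
    - [20,[1,0,2],0]
    - [20,[1,0,2],0]
    - [20,[0.8,0,2],0]

```text
t: 17.7
tool_pos: [0.4706, -0.2518, 0.2331]
orientation: [3.112, 0.419, 0.0]
force: [-8.0, 3.2, 25.6]
opening: 0.0232
```

```bash
python3 pb.py
```

```text
t 17.7 at [ 0.4706 -0.2518  0.2331] psi -1.303 open 0.0232 F [-8.   3.2 25.6] q [-0.59  0.11  1.84 -0.    1.19  0.72]
pinch base [-0.0009 -0.0003] 0.0361 F base [-6.9  5.2]
```

Emit:
apply_moves:
  deltas:
    - [20,[0,0,-2],0]
    - [20,[0,0,-2],0]
    - [44,[0,0,0],0]
    - [44,[0,0,0],0]
    - [44,[0,0,0],0]

```text
t: 18.32
tool_pos: [0.4702, -0.2512, 0.2344]
orientation: [-3.113, -0.419, 0.001]
force: [-0.3, -0.2, -0.1]
opening: 0.0432
```

Emit:
apply_moves:
  deltas:
    - [44,[0,0,-10],0]
    - [44,[0,0,-50],0]
    - [44,[-40,0,-50],0]
    - [44,[-30,0,0],0]

```text
t: 18.82
tool_pos: [0.4042, -0.2707, 0.3494]
orientation: [3.106, 0.419, 0.01]
force: [0.2, -0.4, -1.4]
opening: 0.044
```

```bash
python3 pb.py
python3 - <<'E'
from h import *
b=lambda x,y,z:[*fr(BASE,x,y),z]
im=viewer.read_camera('scene'); C=cal('scene'); S=6;o=np.array([130,200])
big=cv2.resize(im[200:300,130:250],None,fx=S,fy=S,interpolation=cv2.INTER_CUBIC)
pc=[b(.06*np.cos(a),.06*np.sin(a),.038) for a in np.linspace(0,2*np.pi,60)]
kc=[b(.012*np.cos(a),.012*np.sin(a),.074) for a in np.linspace(0,2*np.pi,24)]
for u in pix(C,pc+kc): cv2.circle(big,tuple(int(v) for v in (u-o+.5)*S-.5),1,(255,0,0),-1)
cv2.imwrite('pics/s5.png',big)
# knob end centroid test in wrist view
C=cal('wrist'); w=viewer.read_camera('wrist'); cv2.imwrite('pics/w5.png',w); print(pix(C,[b(0,0,.074),b(0,0,.038),b(.0845,0,.051)]).round(1))
E
```

```text
t 18.825 at [ 0.4042 -0.2707  0.3494] psi -1.3027 open 0.044 F [ 0.2 -0.4 -1.4] q [-0.7  -0.15  1.87 -0.    1.41  0.61]
pinch base [-0.0699 -0.0009] 0.1524 F base [ 0.1 -0.4]
[[280.4 119.2]
 [280.7 119.4]
 [280.1  -7.1]]
```

Run:
```python
from h import *
b=lambda x,y,z:[*fr(BASE,x,y),z]
s=cv2.resize(cv2.imread('pics/s5.png'),(480,400),interpolation=cv2.INTER_AREA)
w=cv2.imread('pics/w5.png'); C=cal('wrist')
for u in pix(C,[b(.06*np.cos(a),.06*np.sin(a),.038) for a in np.linspace(0,2*np.pi,60)]+[b(.012*np.cos(a),.012*np.sin(a),.074) for a in np.linspace(0,2*np.pi,16)]): cv2.circle(w,tuple(int(round(v)) for v in u),0,(255,0,0),-1)
w=cv2.resize(w[0:240,180:380],(320,384))
t=cv2.resize(cv2.imread('pics/top0.png')[180:200,362:402],(800,400),interpolation=cv2.INTER_CUBIC)[100:300]
C=cal('top')
for f in (1.1,1.3,1.5):
    q=fr((np.array(fr(BASE,.0845)),BASE[1]+f),.032)
    u=pix(C,[[*q,.079]])[0]; c=((u-[362,180]+.5)*20-.5-[0,100]); cv2.circle(t,tuple(int(v) for v in c),4,(255,0,0),-1)
out=np.zeros((600,800,3),np.uint8); out[:400,:480]=s; out[:384,480:]=w; out[400:]=t
cv2.imwrite('pics/comp.png',out)
```

```text
(no output)
```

View pics/comp.png

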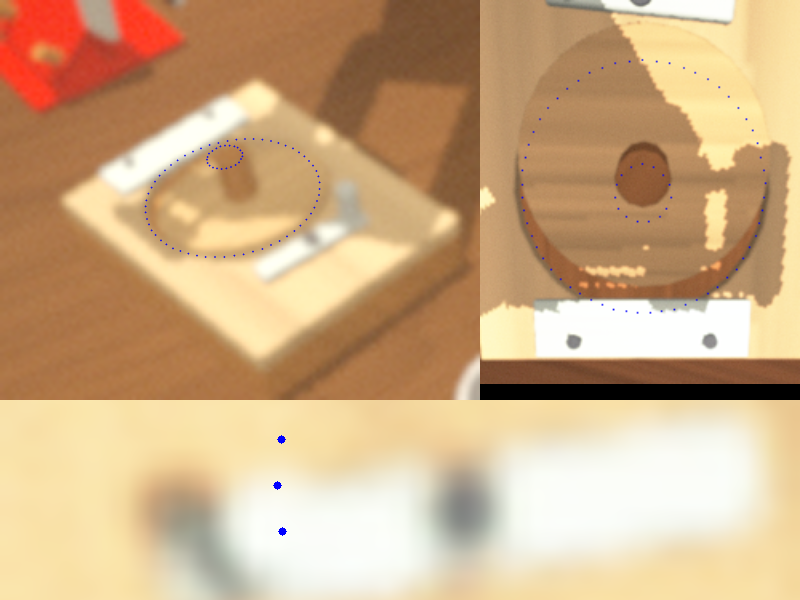

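Run:
```python
from h import *
from scipy.optimize import brentq
C=cal('wrist')
o,D=ray(C,[(281,13.8),(281,179.4)])
u=U(BASE[1]); ox=(o[:2]-BASE[0])@u; oz=o[2]; d=np.c_[D[:,:2]@u,D[:,2]]
s=(.038-oz)/d[1,1]; L=np.array([ox,oz])+s*d[1]
f=lambda s:np.hypot(*(np.array([ox,oz])+s*d[0]-L))-.12
# scan for roots
ss=np.linspace(.1,.5,400); v=[f(x) for x in ss]
for a,b,x,y in zip(ss,ss[1:],v,v[1:]):
    if x*y<0:
        H=np.array([ox,oz])+brentq(f,a,b)*d[0]; th=np.arctan2(H[1]-L[1],H[0]-L[0]); ax=np.array([-np.sin(th),np.cos(th)])
        Pk=(L+H)/2+ax*.027; print('L',L,'H',H,'tilt deg',np.degrees(th),'P',L-ax*.008,'knob n35',Pk)
        k=(L+H)/2+ax*.036; print('knob end pix',pix(C,[[*fr(BASE,k[0]),k[1]]]))
```

```text
L [-0.04672819  0.038     ] H [0.06243979 0.0878232 ] tilt deg 24.531494244367092 P [-0.04340665  0.03072213] knob n35 [-0.00335442  0.0874744 ]
knob end pix [[281.22181668 132.24070686]]
L [-0.04672819  0.038     ] H [0.07277836 0.04887124] tilt deg 5.197762714401999 P [-0.04600344  0.0300329 ] knob n35 [0.01057905 0.0703246 ]
knob end pix [[281.27898948 105.6018078 ]]
```

Emit:
apply_moves:
  deltas:
    - [50,[40,0,0],0]
    - [50,[40,-1,20],0]
    - [50,[0,0,40],0]
    - [50,[0,0,30],0]
    - [50,[0,0,20],0]

```text
t: 19.55
tool_pos: [0.4811, -0.2468, 0.2334]
orientation: [-3.112, -0.42, 0.002]
force: [-45.2, 31.6, 133.5]
opening: 0.05
```

```bash
python3 pb.py
```

```text
t 19.55 at [ 0.4811 -0.2468  0.2334] psi -1.3028 open 0.05 F [-45.2  31.6 133.5] q [-0.57  0.12  1.82  0.    1.2   0.73]
pinch base [0.0105 0.0018] 0.0364 F base [-35.3  42.4]
```

Emit:
apply_moves:
  deltas:
    - [50,[0,0,-5],0]
    - [50,[0,0,0],0]

```text
t: 19.8
tool_pos: [0.4812, -0.2473, 0.2388]
orientation: [3.113, 0.419, 0.001]
force: [0.2, 1.1, 0.4]
opening: 0.0499
```

```bash
python3 pb.py
python3 - <<'E'
from h import *
b=lambda x,y,z:[*fr(BASE,x,y),z]
im=viewer.read_camera('wrist'); cv2.imwrite('pics/w6.png',im); C=cal('wrist')
print(pix(C,[b(.0105,0,.079),b(0,0,.074),b(-.047,0,.038),b(-.0525,0,.049),b(-.0525,0,.043)]).round(1))
hsv=cv2.cvtColor(im,cv2.COLOR_BGR2HSV)
for r in range(60,330,6): print(r,hsv[r,281].tolist(),end=' ')
E
```

```text
t 19.8 at [ 0.4812 -0.2473  0.2388] psi -1.3031 open 0.0499 F [0.2 1.1 0.4] q [-0.57  0.12  1.82  0.    1.21  0.73]
pinch base [0.0106 0.0013] 0.0418 F base [0.5 1. ]
[[284.8 290.6]
 [284.8 306.4]
 [284.8 346.7]
 [284.8 367.4]
 [284.8 360.3]]
60 [15, 109, 140] 66 [16, 101, 141] 72 [15, 111, 143] 78 [16, 106, 145] 84 [15, 110, 141] 90 [15, 106, 139] 96 [15, 106, 142] 102 [30, 22, 137] 108 [45, 8, 65] 114 [140, 11, 67] 120 [0, 4, 68] 126 [30, 4, 68] 132 [24, 21, 120] 138 [16, 114, 139] 144 [16, 117, 139] 150 [16, 123, 145] 156 [15, 125, 143] 162 [15, 131, 140] 168 [15, 121, 141] 174 [15, 119, 148] 180 [16, 123, 145] 186 [15, 127, 147] 192 [15, 121, 143] 198 [15, 128, 140] 204 [15, 128, 135] 210 [15, 127, 148] 216 [16, 125, 151] 222 [15, 125, 151] 228 [15, 123, 145] 234 [16, 122, 144] 240 [15, 120, 147] 246 [13, 176, 87] 252 [12, 154, 93] 258 [11, 167, 90] 264 [13, 160, 94] 270 [13, 152, 92] 276 [13, 155, 94] 282 [12, 159, 93] 288 [12, 157, 120] 294 [12, 163, 116] 300 [13, 169, 128] 306 [12, 161, 207] 312 [8, 44, 46] 318 [0, 14, 54] 324 [10, 13, 60]
```

Emit:
apply_moves:
  deltas:
    - [20,[0,0,0],0]
    - [20,[0,0,0],0]
    - [20,[0,0,0],0]
    - [20,[0,0,0],0]
    - [20,[0,0,0],0]
  grip_force: 25

```text
t: 20.48
tool_pos: [0.4806, -0.2474, 0.2385]
orientation: [-3.113, -0.419, 0.0]
force: [0.2, -0.3, 0.2]
opening: 0.0235
```

```bash
python3 pb.py
python3 - <<'E'
from h import *
b=lambda x,y,z:[*fr(BASE,x,y),z]
im=viewer.read_camera('scene'); C=cal('scene')
print(pix(C,[b(0,0,.074),b(.0105,0,.079)]).round(1))
E
```

```text
t 20.475 at [ 0.4806 -0.2474  0.2385] psi -1.3033 open 0.0235 F [ 0.2 -0.3  0.2] q [-0.57  0.12  1.82 -0.    1.21  0.73]
pinch base [0.0099 0.0013] 0.0415 F base [ 0.1 -0.3]
[[185.8 238.9]
 [187.8 239.2]]
```

Emit:
apply_moves:
  deltas:
    - [20,[0,0,-1.5],0]
    - [20,[-3,0.6,0],0]
    - [20,[-3,0.6,0],0]
    - [20,[-3,0,0],0]
    - [20,[0,0,0],0]

```text
t: 21.15
tool_pos: [0.472, -0.2511, 0.24]
orientation: [-3.114, -0.418, 0.0]
force: [0.3, -0.8, -1.2]
opening: 0.0234
```

```bash
python3 pb.py
```

```text
t 21.15 at [ 0.472  -0.2511  0.24  ] psi -1.3036 open 0.0234 F [ 0.3 -0.8 -1.2] q [-0.58  0.1   1.83 -0.    1.21  0.72]
pinch base [0.0006 0.    ] 0.043 F base [ 0.1 -0.9]
```

Free motion, no contact. P is at about -55.5 mm; continue under the lip.

Emit:
apply_moves:
  deltas:
    - [20,[-2,0,0],0]
    - [20,[-2,0,0],0]
    - [20,[-1.3,0,0],0]
    - [20,[0,0,0],0]

```text
t: 21.65
tool_pos: [0.4671, -0.2524, 0.2401]
orientation: [3.114, 0.419, 0.0]
force: [-0.4, 0.3, -0.9]
opening: 0.0238
```

```bash
python3 pb.py
```

```text
t 21.65 at [ 0.4671 -0.2524  0.2401] psi -1.3034 open 0.0238 F [-0.4  0.3 -0.9] q [-0.59  0.09  1.84  0.    1.21  0.71]
pinch base [-0.0044  0.    ] 0.0431 F base [-0.3  0.4]
```

Emit:
apply_moves:
  deltas:
    - [20,[0,0,1.7],0]
    - [20,[1.2,0,1.7],0]
    - [20,[1.2,0,1.7],0]
  grip_force: 15

```text
t: 22.02
tool_pos: [0.4697, -0.2519, 0.2351]
orientation: [3.113, 0.419, 0.0]
force: [-0.7, 1.2, 1.6]
opening: 0.0237
```

```bash
python3 pb.py
```

```text
t 22.025 at [ 0.4697 -0.2519  0.2351] psi -1.3033 open 0.0237 F [-0.7  1.2  1.6] q [-0.59  0.1   1.84 -0.    1.2   0.71]
pinch base [-0.0018 -0.0001] 0.0381 F base [-0.4  1.4]
```

Emit:
apply_moves:
  deltas:
    - [20,[1,0,1.5],0]
    - [20,[0.5,0,1],0]

```text
t: 22.28
tool_pos: [0.4712, -0.2514, 0.2325]
orientation: [3.113, 0.419, 0.001]
force: [-0.0, -0.4, 2.6]
opening: 0.0238
```

```bash
python3 pb.py
```

```text
t 22.275 at [ 0.4712 -0.2514  0.2325] psi -1.3032 open 0.0238 F [-0.  -0.4  2.6] q [-0.59  0.11  1.84  0.    1.19  0.72]
pinch base [-0.0002 -0.    ] 0.0355 F base [-0.1 -0.4]
```

Emit:
apply_moves:
  deltas:
    - [20,[0,0,1],0]
    - [20,[0,0,1],0]

```text
t: 22.52
tool_pos: [0.4714, -0.2514, 0.2309]
orientation: [3.113, 0.419, 0.002]
force: [2.4, 0.9, 2.1]
opening: 0.0239
```

Emit:
apply_moves:
  deltas:
    - [20,[0,0,1],0]

```text
t: 22.65
tool_pos: [0.4712, -0.2514, 0.2298]
orientation: [3.113, 0.419, 0.001]
force: [1.9, 1.0, 3.0]
opening: 0.0232
```

```bash
python3 pb.py
```

```text
t 22.65 at [ 0.4712 -0.2514  0.2298] psi -1.3032 open 0.0232 F [1.9 1.  3. ] q [-0.59  0.11  1.84  0.    1.19  0.72]
pinch base [-0.0002 -0.0001] 0.0328 F base [2.1 0.4]
```

Emit:
apply_moves:
  deltas:
    - [40,[0,0,0],0]
    - [40,[0,0,0],0]
    - [40,[0,0,-5],0]
    - [40,[0,0,-30],0]
    - [40,[0,0,-50],0]

```text
t: 23.28
tool_pos: [0.47, -0.2509, 0.3134]
orientation: [-3.111, -0.418, 0.006]
force: [1.0, -1.1, 0.4]
opening: 0.0403
```

Emit:
apply_moves:
  deltas:
    - [40,[-30,0,-25],0]
    - [40,[-40,0,0],0]
    - [40,[0,0,0],0]

```text
t: 23.65
tool_pos: [0.4019, -0.2704, 0.3401]
orientation: [3.113, 0.416, 0.0]
force: [0.9, 0.4, 0.4]
opening: 0.0401
```

```bash
python3 pb.py
python3 - <<'E'
from h import *
b=lambda x,y,z:[*fr(BASE,x,y),z]
C=cal('wrist'); w=viewer.read_camera('wrist'); cv2.imwrite('pics/w7.png',w)
P=pix(C,[b(0,0,.074),b(.06,0,.038),b(.0625,0,.043),b(-.0525,0,.049),b(-.0525,0,.043),b(0,.06,.038),b(0,-.06,.038)]); print(P.round(1).tolist())
g=cv2.GaussianBlur(w,(3,3),0); c=int(round(P[0][0])); off=20
print('col',c+off); print([(r,g[r,c+off].tolist()) for r in range(max(0,int(P[1][1])-14),int(P[1][1])+16,1)])
# knob end: darker/redder disc
hsv=cv2.cvtColor(w,cv2.COLOR_BGR2HSV); m=cv2.inRange(hsv,(3,140,30),(14,255,255))
m[:, :c-40]=0;m[:,c+40:]=0;m[:int(P[0][1])-40]=0;m[int(P[0][1])+40:]=0
k=[q for q in cv2.findContours(m,0,2)[0] if cv2.contourArea(q)>100]
for q in k: print(cv2.minEnclosingCircle(q),cv2.contourArea(q),cv2.boundingRect(q))
E
```

```text
t 23.65 at [ 0.4019 -0.2704  0.3401] psi -1.3053 open 0.0401 F [0.9 0.4 0.4] q [-0.7  -0.15  1.88 -0.    1.4   0.61]
pinch base [-0.0721 -0.    ] 0.1431 F base [1.  0.1]
[[282.1, 119.6], [282.1, 34.4], [282.0, 28.8], [282.6, 189.1], [282.7, 187.7], [205.0, 119.9], [359.9, 119.5]]
col 302
[(20, [176, 235, 253]), (21, [176, 235, 253]), (22, [177, 235, 253]), (23, [177, 235, 253]), (24, [176, 235, 253]), (25, [175, 235, 253]), (26, [176, 235, 253]), (27, [176, 235, 253]), (28, [177, 235, 253]), (29, [177, 236, 253]), (30, [173, 233, 253]), (31, [162, 222, 249]), (32, [142, 196, 233]), (33, [115, 159, 198]), (34, [91, 126, 159]), (35, [79, 112, 143]), (36, [80, 117, 163]), (37, [85, 134, 200]), (38, [89, 147, 226]), (39, [89, 150, 230]), (40, [96, 156, 228]), (41, [117, 180, 236]), (42, [140, 208, 247]), (43, [153, 222, 252]), (44, [157, 225, 253]), (45, [157, 226, 253]), (46, [157, 226, 253]), (47, [155, 225, 253]), (48, [153, 222, 252]), (49, [151, 220, 251])]
((284.0459899902344, 122.76436614990234), 17.267433166503906) 847.5 (268, 106, 33, 35)
```

Emit:
apply_moves:
  deltas:
    - [0,[37,0,0],0]
    - [0,[37,0,0],0]
    - [0,[0,0,25],0]
    - [0,[0,0,25],0]
    - [0,[0,0,20],0]
  grip_force: 10

```text
t: 24.32
tool_pos: [0.4755, -0.2496, 0.2679]
orientation: [-3.112, -0.42, 0.001]
force: [1.2, -0.2, 0.3]
opening: 0.0007
```

```bash
python3 pb.py
```

```text
t 24.325 at [ 0.4755 -0.2496  0.2679] psi -1.3024 open 0.0007 F [ 1.2 -0.2  0.3] q [-0.58  0.07  1.81  0.    1.26  0.72]
pinch base [0.0044 0.0006] 0.0709 F base [ 1.1 -0.5]
```

Emit:
apply_moves:
  deltas:
    - [0,[0,0,4],0]
    - [0,[0,0,2],0]
    - [0,[0,0,0],0]

```text
t: 24.7
tool_pos: [0.4753, -0.2504, 0.2643]
orientation: [3.113, 0.419, 0.002]
force: [0.8, -0.6, -1.3]
opening: 0.0004
```

Emit:
apply_moves:
  deltas:
    - [0,[0,0,1.5],0]
    - [0,[0,0,1],0]

```text
t: 24.95
tool_pos: [0.4749, -0.2504, 0.2614]
orientation: [3.113, 0.419, 0.001]
force: [0.1, -1.1, -0.3]
opening: 0.0002
```

```bash
python3 pb.py
```

```text
t 24.95 at [ 0.4749 -0.2504  0.2614] psi -1.3034 open 0.0002 F [ 0.1 -1.1 -0.3] q [-0.58  0.08  1.81  0.    1.25  0.72]
pinch base [ 0.0036 -0.0001] 0.0644 F base [-0.2 -1. ]
```

Emit:
apply_moves:
  deltas:
    - [0,[0,0,1],0]
    - [0,[0,0,1],0]

```text
t: 25.2
tool_pos: [0.4749, -0.2504, 0.2603]
orientation: [3.113, 0.419, 0.0]
force: [-6.5, 5.5, 17.8]
opening: 0.0008
```

Emit:
apply_moves:
  deltas:
    - [0,[0,0,1],0]
    - [0,[0,0,0.5],0]

```text
t: 25.45
tool_pos: [0.475, -0.2504, 0.2603]
orientation: [3.113, 0.419, 0.0]
force: [-12.6, 8.0, 27.0]
opening: 0.0006
```

```bash
python3 pb.py
```

```text
t 25.45 at [ 0.475  -0.2504  0.2603] psi -1.3032 open 0.0006 F [-12.6   8.   27. ] q [-0.58  0.08  1.81 -0.    1.25  0.72]
pinch base [ 0.0037 -0.0001] 0.0633 F base [-10.   11.1]
```

Run:
```python
from h import *
p,psi,s=pose(); f=1.42
q=fr((fr(BASE,.0845),BASE[1]+f),.032); a=BASE[1]+f-np.pi/2
plan([(p[0],p[1],.32,psi,30),(*q,.32,a)])
print('peg',q)
```

```text
t 25.45 at [ 0.475  -0.2504  0.2603] psi -1.3032 open 0.0006 F [-12.6   8.   27. ] q [-0.58  0.08  1.81 -0.    1.25  0.72]
[[0.0, 0.0, -29.9], np.float64(-0.0)]
[[0.0, 0.0, -29.9], np.float64(-0.0)]
--
[[10.7, -4.0, -0.0], np.float64(-0.1775)]
[[11.2, -2.0, -0.0], np.float64(-0.1775)]
[[11.4, 0.0, -0.0], np.float64(-0.1775)]
[[11.2, 2.0, -0.0], np.float64(-0.1775)]
[[10.7, 4.0, -0.0], np.float64(-0.1775)]
[[9.8, 5.8, -0.0], np.float64(-0.1775)]
[[8.7, 7.4, -0.0], np.float64(-0.1775)]
[[7.2, 8.9, -0.0], np.float64(-0.1775)]
--
peg [ 0.54915245 -0.1971592 ]
```

Emit:
apply_moves:
  deltas:
    - [0,[0,0,-30],0]
    - [45,[0,0,-30],0]
    - [45,[10.7,-4,0],-0.1775]
    - [45,[11.2,-2,0],-0.1775]
    - [45,[11.4,0,0],-0.1775]

```text
t: 26.08
tool_pos: [0.5028, -0.2302, 0.3176]
orientation: [2.89, 1.231, 0.0]
force: [-0.3, -0.2, -0.9]
opening: 0.0358
```

Emit:
apply_moves:
  deltas:
    - [45,[11.2,2,0],-0.1775]
    - [45,[10.7,4,0],-0.1775]
    - [45,[9.8,5.8,0],-0.1775]
    - [45,[8.7,7.4,0],-0.1775]
    - [45,[7.2,8.9,0],-0.1775]

```text
t: 26.7
tool_pos: [0.5492, -0.1969, 0.3174]
orientation: [-2.081, -2.353, 0.0]
force: [0.0, -0.4, 0.2]
opening: 0.0449
```

Run:
```python
from h import *
viewer.read_camera('wrist'); C=cal('wrist'); w=viewer.read_camera('wrist'); cv2.imwrite('pics/w8.png',w)
for f in (1.1,1.3,1.5):
    q=fr((fr(BASE,.0845),BASE[1]+f),.032); print(f,pix(C,[[*q,.079]]).round(1))
pv=pix(C,[[*fr(BASE,.0845),.051]])[0]; print('pivot',pv.round(1))
hsv=cv2.cvtColor(w,cv2.COLOR_BGR2HSV); m=cv2.inRange(hsv,(0,0,120),(179,45,255)); m[255:]=0
n,l,st,ce=cv2.connectedComponentsWithStats(m)
for i in range(1,n):
    if st[i,4]>80: print(st[i].tolist(),ce[i].round(1), np.degrees(.5*np.arctan2(2*np.cov(np.argwhere(l==i).T)[0,1],np.cov(np.argwhere(l==i).T)[1,1]-np.cov(np.argwhere(l==i).T)[0,0])).round(1))
q=fr((fr(BASE,.0845),BASE[1]+1.42),.032); plan([(*q,.241,BASE[1]+1.42-np.pi/2)])
```

```text
1.1 [[298.5 236.3]]
1.3 [[289.1 234.1]]
1.5 [[279.3 233.8]]
pivot [282.8 262.5]
[496, 185, 64, 70, 3565] [530. 225.] -51.7
[270, 207, 23, 48, 817] [280.9 232.8] 87.3
[49, 215, 52, 40, 1484] [ 74.9 235.3] 30.3
t 26.8 at [ 0.5495 -0.1966  0.3174] psi 0.1199 open 0.0445 F [ 0.8  0.1 -0.2] q [-0.43  0.14  1.64  0.    1.36 -0.55]
[[-0.3, -0.2, 38.2], np.float64(0.0014)]
[[-0.3, -0.2, 38.2], np.float64(0.0014)]
--
```

Emit:
apply_moves:
  deltas:
    - [45,[0,0,30],0]
    - [45,[0,0,30],0]
    - [45,[0,0,13],0]
    - [5,[0,0,2],0]
    - [5,[0,0,0],0]
  grip_force: 10

```text
t: 27.42
tool_pos: [0.5493, -0.1974, 0.2436]
orientation: [2.088, 2.345, 0.001]
force: [0.8, 0.5, -0.8]
opening: 0.0297
```

Emit:
apply_moves:
  deltas:
    - [5,[0,0,0],0]
    - [5,[0,0,0],0]
    - [5,[0,0,0],0]
    - [5,[0,0,0],0]

```text
t: 27.92
tool_pos: [0.5493, -0.1972, 0.2434]
orientation: [2.087, 2.346, 0.001]
force: [-1.3, 1.2, 6.4]
opening: 0.0138
```

Run:
```python
from h import *
c=fr(BASE,.0845); p,psi,s=pose(); d=p[:2]-c; f=np.arctan2(d[1],d[0])-BASE[1]; print('phi',f,'r',np.hypot(*d))
w=[]
for g in np.linspace(f,-.03,9)[1:]: w.append((*fr((c,BASE[1]+g),.032),p[2],psi+(g-f)))
plan(w)
```

```text
phi 1.4166420243194988 r 0.03194956969574563
t 27.925 at [ 0.5493 -0.1972  0.2434] psi 0.1167 open 0.0138 F [-1.3  1.2  6.4] q [-0.43  0.22  1.69  0.    1.23 -0.55]
[[-0.2, 2.9, -0.0], np.float64(0.0904)]
[[0.0, 2.9, -0.0], np.float64(0.0904)]
--
[[-0.3, 2.9, -0.0], np.float64(0.0904)]
[[-0.0, 2.9, -0.0], np.float64(0.0904)]
--
[[-0.3, 2.9, -0.0], np.float64(0.0904)]
[[-0.0, 2.9, -0.0], np.float64(0.0904)]
--
[[-0.3, 2.9, -0.0], np.float64(0.0904)]
[[-0.0, 2.9, -0.0], np.float64(0.0904)]
--
[[-0.3, 2.9, -0.0], np.float64(0.0904)]
[[-0.0, 2.9, -0.0], np.float64(0.0904)]
--
[[-0.3, 2.9, -0.0], np.float64(0.0904)]
[[-0.0, 2.9, -0.0], np.float64(0.0904)]
--
[[-0.3, 2.9, -0.0], np.float64(0.0904)]
[[-0.0, 2.9, -0.0], np.float64(0.0904)]
--
[[-0.3, 2.9, -0.0], np.float64(0.0904)]
[[-0.0, 2.9, -0.0], np.float64(0.0904)]
--
```

Peg pinched (13.8 mm). Sweep it around.

Emit:
apply_moves:
  deltas:
    - [5,[-0.2,2.9,0],0.09]
    - [5,[-0.1,2.9,0],0.09]
    - [5,[-0.2,2.9,0],0.09]
    - [5,[-0.1,2.9,0],0.09]
    - [5,[-0.2,2.9,0],0.09]

```text
t: 28.55
tool_pos: [0.5634, -0.1991, 0.2434]
orientation: [2.561, 1.818, -0.0]
force: [-4.2, 0.6, 7.6]
opening: 0.0136
```

Emit:
apply_moves:
  deltas:
    - [5,[-0.1,2.9,0],0.09]
    - [5,[-0.2,2.9,0],0.09]
    - [5,[-0.1,2.9,0],0.09]
    - [5,[-0.2,2.9,0],0.09]
    - [5,[-0.1,2.9,0],0.09]

```text
t: 29.18
tool_pos: [0.5754, -0.2069, 0.2434]
orientation: [2.903, 1.2, -0.001]
force: [-5.9, -0.2, 7.7]
opening: 0.0137
```

```bash
cat > ph.py <<'E'
from h import *
c=fr(BASE,.0845); p,psi,s=pose(); d=p[:2]-c; f=np.arctan2(d[1],d[0])-BASE[1]; print('phi',f,'r',np.hypot(*d))
plan([(*fr((c,BASE[1]+g),.032),p[2],BASE[1]-np.pi/2+g) for g in np.arange(f-.09,-.04,-.09)])
E
python3 ph.py
```

```text
phi 0.5079616925962518 r 0.031484700100826914
t 29.175 at [ 0.5754 -0.2069  0.2434] psi -0.7865 open 0.0137 F [-5.9 -0.2  7.7] q [-0.43  0.29  1.61 -0.    1.24  0.36]
[[0.4, 2.9, -0.0], np.float64(0.0986)]
--
[[-0.1, 2.9, -0.0], np.float64(0.09)]
--
[[-0.1, 2.9, -0.0], np.float64(0.09)]
--
[[-0.1, 2.9, -0.0], np.float64(0.09)]
--
[[-0.1, 2.9, -0.0], np.float64(0.09)]
--
[[-0.1, 2.9, -0.0], np.float64(0.09)]
--
```

Emit:
apply_moves:
  deltas:
    - [5,[0.3,2.9,0],0.095]
    - [5,[-0.1,2.9,0],0.09]
    - [5,[-0.1,2.9,0],0.09]
    - [5,[-0.1,2.9,0],0.09]
    - [5,[-0.1,2.9,0],0.09]

```text
t: 29.8
tool_pos: [0.5827, -0.219, 0.2432]
orientation: [3.099, 0.515, -0.004]
force: [-10.2, -1.5, 9.4]
opening: 0.0137
```

Emit:
apply_moves:
  deltas:
    - [5,[-0.1,2,0],0.05]
    - [5,[0,1,0],0]

```text
t: 30.05
tool_pos: [0.5834, -0.2202, 0.2428]
orientation: [-3.107, -0.441, 0.005]
force: [-11.6, 10.3, 13.8]
opening: 0.0134
```

```bash
python3 ph.py
```

```text
phi 0.010436377151101905 r 0.03176628697706555
t 30.05 at [ 0.5834 -0.2202  0.2428] psi -1.2889 open 0.0134 F [-11.6  10.3  13.8] q [-0.44  0.32  1.57  0.    1.25  0.85]
```

Emit:
apply_moves:
  deltas:
    - [35,[0,0,0],0]
    - [35,[0,0,0],0]
    - [35,[0,0,-20],0]
    - [35,[0,0,-50],0]
    - [35,[-30,0,-50],0]

```text
t: 30.68
tool_pos: [0.556, -0.2292, 0.3652]
orientation: [3.109, 0.444, 0.002]
force: [1.1, -0.4, 1.4]
opening: 0.035
```

Emit:
apply_moves:
  deltas:
    - [35,[-60,0,0],0]
    - [35,[-40,0,0],0]
    - [35,[0,0,0],0]

```text
t: 31.05
tool_pos: [0.4577, -0.2583, 0.3643]
orientation: [3.109, 0.438, 0.002]
force: [0.8, 0.1, 0.5]
opening: 0.0352
```

Run:
```python
from h import *
b=lambda x,y,z:[*fr(BASE,x,y),z]
viewer.read_camera('wrist');C=cal('wrist'); w=viewer.read_camera('wrist'); cv2.imwrite('pics/w9.png',w)
np.set_printoptions(suppress=True,precision=1)
print(pix(C,[b(0,0,.074),b(.0845,0,.051),b(.1165,0,.079),b(.0425,0,.051)]))
hsv=cv2.cvtColor(w,cv2.COLOR_BGR2HSV); m=cv2.inRange(hsv,(0,0,110),(179,50,255)); m[250:]=0
n,l,st,ce=cv2.connectedComponentsWithStats(m)
for i in range(1,n):
    if st[i,4]>150: print('white',st[i].tolist(),ce[i])
m=cv2.inRange(hsv,(3,140,30),(14,255,255));m[250:]=0
for q in cv2.findContours(m,0,2)[0]:
    if cv2.contourArea(q)>150: print('knob',cv2.minEnclosingCircle(q),cv2.boundingRect(q))
plan([])
```

```text
[[278.6 197.1]
 [279.9  85.9]
 [279.8  32.2]
 [279.4 140.4]]
white [270, 23, 21, 118, 1974] [279.8  82.9]
white [218, 247, 121, 3, 299] [272.4 248.2]
knob ((280.5, 195.65151977539062), 16.719043731689453) (266, 179, 29, 34)
knob ((316.5, 139.0), 33.03417205810547) (291, 118, 52, 43)
knob ((242.5, 164.0), 52.59524917602539) (211, 118, 58, 93)
knob ((279.5, 124.5), 305.9747619628906) (0, 0, 560, 250)
t 31.15 at [ 0.5 -0.3  0.4] psi -1.2893 open 0.0351 F [ 0.7  1.1 -0.2] q [-0.6 -0.1  1.7  0.   1.4  0.7]
```

```bash
python3 -c "
from plant import order
print(order.close_job())"
```

```text
the job is handed in; nothing more can be done
None
```

The larger cover is seated under the lip with the catch at its stop, and I handed the job in. However, one force reading may have failed the run.

**Possible failure:** while I was taking the knob again in the well, the fingertips pressed down on the cover. One reading showed 133 N in z (about 145 N in total), over the 120 N wrist limit. I backed off at once and carried on, but this may count as a failure.

**What I did:** I took the cover from the rack, set it on the easel knob up, let go, and took it again by the knob. I reduced its tilt by pivoting its low edge on the seat, then seated it under the lip and turned the catch by its peg. The first fetch closed too slowly and came up empty. The first attempt at the lip also failed, because the cover's +x edge caught on the well rim. I re-gripped it, pushed it about 14 mm further under the lip and levelled it.

**Last checks:**
- **Easel:** the camera overlay matched the expected pose.
- **Seating:** pressing on the knob met firm contact with its top at 74.3 mm, against 74 mm when flat.
- **Position:** in the final image the knob was about 1–2 mm from the well's centre. An earlier reading of the cover's edge put it about 3.5 mm towards the lip, more than the 2.5 mm clearance allows. Both are within the 5 mm limit.
- **Catch:** it measured about 0.01 rad by the peg's position, and its nose was where it should be in the image.
- **Robot and time:** the arm was clear of everything, at about 31 s.
- **Not checked:** I did not measure the small cover and the other things again at the end. Apart from the first, empty fetch there were no signs of touching them.

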